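Balance the tin on the kitchen scale

TASK

The short tin in the low pan of the kitchen balance weighs 250 g. Stand the right weights upright on the empty raised pan, the 200 g one (large, red top) and the 50 g one (small, yellow top), so that the beam floats level. Leave the 100 g weight (blue top) standing where it is.

Things in the scene. Friction and masses are not known exactly. Their poses are not given: they have to be found in the camera images.
- w200_center (a point): Centre (half-way up) of the 200 g weight: an upright plain aluminium cylinder, 42 mm in diameter and 54 mm tall, with a red top, loose on the worktop. Its z axis is the cylinder's axis, up.
- w50_center (a point): Centre (half-way up) of the 50 g weight: an upright plain aluminium cylinder, 24 mm in diameter and 44 mm tall, with a yellow top, loose on the worktop. Its z axis is the cylinder's axis, up.
- w100_center (a point): Centre (half-way up) of the 100 g weight: an upright plain aluminium cylinder, 32 mm in diameter and 48 mm tall, with a blue top, loose on the worktop. Its z axis is the cylinder's axis, up. It is not needed and must stay where it stands.
- pan_weights_floor (a point): Centre of the upper face of the empty brass pan, on the robot's right, of the fixed green balance: disc 140 mm wide, rim 3 mm, room for both weights side by side. z up, y along the beam to the tin's pan (240 mm away). It always stays level; where on it a weight stands does not matter. Starts up on a stop, 100 mm above the worktop; with 250 g it sinks to 86 mm (beam level), overloaded to 72 mm.

How it is judged (in metres and radians):
At the end, for the whole second after the job is handed in: The 200 g and the 50 g weight stand upright (within 11 degrees) on the pan that was empty, both released; the beam floats level, at rest (face of that pan 86 mm above the worktop, within 5 mm, staying there for a second); the 100 g weight is within 30 mm of where it stood (z of w200_center in the frame of pan_weights_floor between 0.012 and 0.04 m and horizontal distance between each of w200_center, w50_center and pan_weights_floor below 0.07 m and angle between each of w200_center, w50_center's own z axis and vertical below 0.2 rad and z of w50_center in the frame of pan_weights_floor between 0.012 and 0.04 m and height (world z) of pan_weights_floor between 0.081 and 0.091 m and distance of w100_center from where it was at the start of the episode below 0.03 m); the robot touches nothing.
It fails at once if the 100 g weight is moved from its place by more than 30 mm (distance of w100_center from where it was at the start of the episode above 0.03 m).
It also fails if it takes over 54 s, if anything falls off the work surface, if the arm or the gripper's body presses on something with over 40 N, if the wrist force passes 120 N, or if a joint passes its speed limit or range.

ROBOT

A 6-joint arm with a two-finger parallel gripper is mounted at the origin on a cart in front of the work surface, level with it; the furniture and walls round the work are solid. World frame = base frame: x ahead of the robot, y to its left, z up, the work surface at z = 0. Lengths are in mm, angles in rad, forces in N, time in s.
With the tool pointing down it reaches from about 400 to 925 mm from the base axis. Payload 12.5 kg.
Tool frame: the origin (TCP) lies on the centre line of the jaws, within the pads' length; the fingertips stand 19 mm ahead of it and the grasp point (between the pads) is the TCP; z points along the fingers, y is the line along which they close (so a half turn about z gives the same grasp; the last joint's range is limited). The gripper opens to 95 mm and grips with 3 to 60 N. Pads are 20 mm wide; open, the fingers measure 119 mm over their backs; the gripper's body (75 mm by 180 mm) begins 59 mm behind the grasp point.
Start: joints at [1.231, 0.491, 1.559, -0, 1.092, -0.106], TCP at [144.778, 608.016, 233.661] pointing down, gripper open.
Joint ranges: [-3.1, 3.1], [-0.84, 2.19], [0.05, 2.79], [-1.13, 4.28], [0.06, 2.93], [-2.69, 2.69]. Speed limits (rad/s): [2.22, 2.22, 2.79, 3.14, 3.14, 3.14].

INTERFACE

Orientations are given as [roll, pitch, yaw] about the fixed x, y, z axes, in that order (R = Rz(yaw) Ry(pitch) Rx(roll)).
In Python, from cell import state, read_camera, job_done gives the robot as it stands.
- The arm moves only by the tool arm_command, never from a script. Its argument "deltas" is a list of rows, each an object of numbers: "dx", "dy", "dz": the shift along the world's x, y, z in m; "yaw": the turn about the world's z in degrees. In form: [{"dx": .., "dy": .., "dz": .., "yaw": ..}, ...]. A call has 1 to 20 rows; each row shifts and turns the commanded pose from where the row before left it; what a row does not reach is not made up. A row lasts 1/10 s, in which the tool goes at most 50 mm and 8.59 degrees, less where a joint would pass 70% of its speed; a pose out of reach is approached as far as the arm can. A call with a gripper value outside its range is refused whole. "gripper" is the finger opening in m, from 0 to 0.0951, set as the call begins (left out, the last holds). The fingers move at their own pace and stop on an object; the grip force is fixed at half the most. Time passes only in rows, so rows that do not move let the fingers close. It gives the time, the measured TCP pose, the force, the opening and the grip force at its end, in the units of the state.
- state(): the state, without advancing time (a new reading comes with each control period).
- read_camera(name): name is "scene" or "top" or "wrist"; returns a dict with "color" (400x640x3 uint8, red, green, blue), "range_z" (400x640 float32, mm along the optical axis (not along the pixel's ray), 0 where there is no reading), "fx", "fy", "cx", "cy" (pixels), "k1" (the pictures are not rectified: a ray, as slopes to the right and down, at radius r is drawn at 1 + k1 r^2 times it, then the intrinsics apply), "extrinsics" (4x4, takes a point from camera to world coordinates). Camera axes: x right, y up, looking along -z (the intrinsics and any distortion apply to the point x, -y, -z); pixel columns grow to the right and rows downward; lengths in mm; the calibration is good to about 2 mm. A picture is of the moment at which its call begins.
- job_done(): hands the job in; it is judged then, once.
The state is a dict: "t": time; "joints": joint angles; "qvel": joint speeds; "tau": joint torques, N m; "eef_pos": TCP position; "tcp_rot": TCP orientation; "ft_force": force on the tool from outside, world axes, zero at the start; "moment": the same for the moment, N m; "opening": opening from 0.0 (shut) to 1.0 (fully open); "grip_force": force on a finger pad.
Only numpy, scipy, OpenCV 4.12 (cv2) and the standard library are available. Lean on these libraries where they do the work, as an engineer would, in place of code of your own. Each camera call takes 0.05 s, during which the arm holds its last target. There are 200 camera calls.

## Working session

There is one attempt and no reset: what is moved stays moved. The work goes in short steps, Python scripts to look and compute and a tool call to move; the robot and the scene stay as the last step left them, time stands still between calls to the robot, and variables do not carry over. Pictures are saved under pics/ and viewed, at most 10 in all, crops included, and the job is handed in when it is done.

Besides the shell and the picture viewer there is one more tool, called after "Request:" in YAML: its name, and indented under it one key for each argument. arm_command: Moves the arm, as the interface text tells. Its arguments: {"type":"object","properties":{"deltas":{"type":"array"},"gripper":{"type":"number"}},"required":["deltas"]}

```bash
mkdir -p pics
cat > h.py <<'E'
import numpy as np, cv2
from cell import state, read_camera, job_done
def cloud(c):
    v,u=np.mgrid[0:400,0:640].astype(float)
    K=np.array([[c['fx'],0,c['cx']],[0,c['fy'],c['cy']],[0,0,1.]])
    p=cv2.undistortPoints(np.stack([u.ravel(),v.ravel()],1)[:,None],K,np.array([c['k1'],0,0,0.]))[:,0]
    z=c['range_z'].ravel().astype(float)
    P=np.stack([p[:,0]*z,-p[:,1]*z,-z,np.ones_like(z)])
    W=(np.array(c['extrinsics'])@P)[:3].T.reshape(400,640,3)
    W[c['range_z']==0]=np.nan
    return W
E
python3 - <<'E'
from h import *
s=state();print(s)
for n in ['scene','top']:
    c=read_camera(n);cv2.imwrite(f'pics/{n}0.png',c['color'][:,:,::-1])
    W=cloud(c);np.save(f'{n}0.npy',W);np.save(f'{n}c0.npy',c['color'])
    print(n,c['fx'],c['k1'],np.round(c['extrinsics'],2).tolist())
    hsv=cv2.cvtColor(c['color'],cv2.COLOR_RGB2HSV)
    for nm,lo,hi in [('red',(0,120,60),(8,255,255)),('red2',(172,120,60),(180,255,255)),('yel',(22,120,80),(35,255,255)),('blue',(95,120,50),(125,255,255))]:
        m=cv2.inRange(hsv,lo,hi);N,l,st,ce=cv2.connectedComponentsWithStats(m)
        for i in range(1,N):
            if st[i,4]>25: print(nm,st[i].tolist(),np.round(np.nanmedian(W[l==i],0),1))
E
```

```text
{'t': 0.0, 'joints': array([ 1.23142242e+00,  4.91535943e-01,  1.55946497e+00, -4.75372213e-06,
        1.09170434e+00, -1.05567135e-01]), 'qvel': array([-0.00245461,  0.00221863,  0.00234892, -0.00143011,  0.00104086,
        0.00219205]), 'tau': array([-6.05133464e-04, -6.12642932e+01, -2.58177692e+01,  6.91834255e-02,
        4.83019010e-02, -1.19616770e-04]), 'eef_pos': array([144.68263746, 607.78404736, 233.07106685]), 'tcp_rot': array([-3.14048580e+00, -1.13043146e-04,  2.90778802e+00]), 'ft_force': array([0.48859647, 0.73449519, 0.51101623]), 'moment': array([-0.04106247, -0.04329808, -0.01242247]), 'grip_force': 0.0, 'opening': 1.0026514698598172}
scene 444.14547550434054 -0.00023766591234880577 [[0.89, 0.27, -0.37, 194.98], [-0.46, 0.51, -0.73, -791.4], [-0.01, 0.82, 0.57, 586.17], [0.0, 0.0, 0.0, 1.0]]
red [356, 245, 20, 15, 232] [ 546.4 -301.3   52. ]
yel [208, 121, 17, 15, 189] [465.4 347.9  38.9]
yel [330, 170, 10, 3, 26] [ 593.9 -101.4   99.8]
yel [266, 247, 11, 9, 81] [ 401.  -209.7   41.9]
blue [303, 280, 17, 14, 195] [ 424.  -326.2   46. ]
top 409.7361638745856 -0.10578142913820483 [[-0.0, 0.98, -0.18, 358.85], [-1.0, 0.0, 0.02, -163.35], [0.02, 0.18, 0.98, 918.13], [0.0, 0.0, 0.0, 1.0]]
red [368, 172, 19, 18, 248] [ 547.6 -297.6   53.7]
yel [65, 204, 30, 23, 482] [468.6 358.2  43. ]
yel [330, 243, 11, 11, 93] [ 401.7 -206.5   43.5]
blue [383, 230, 14, 15, 160] [ 424.7 -322.    48. ]
```

View pics/scene0.png

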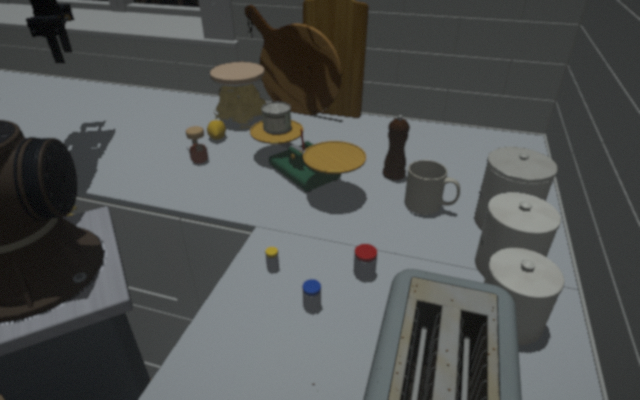

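View pics/top0.png

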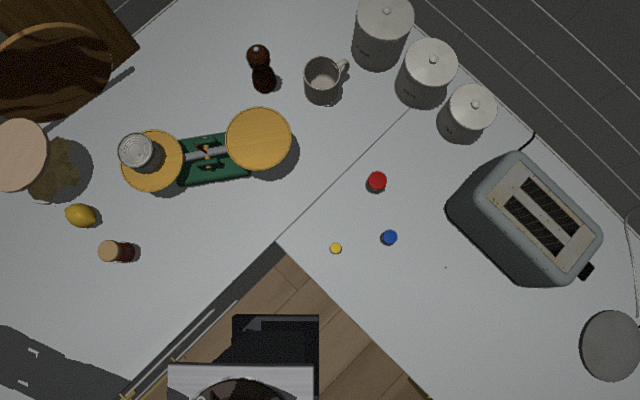

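The scene view shows red at (366,253), yellow (272,252), blue (312,287) and the raised pan at (334,157). In the top view they are at red (377,181), yellow (335,248), blue (389,237), with the empty pan at (258,138), the tin at (136,150), and the mug and mill behind. Next I'll measure the tops on known planes, the pan disc, and the obstacle heights.

```bash
cat >> h.py <<'E'
def ray(c,u,v,z):
    K=np.array([[c['fx'],0,c['cx']],[0,c['fy'],c['cy']],[0,0,1.]])
    p=cv2.undistortPoints(np.array([[[u,v]]],float),K,np.array([c['k1'],0,0,0.]))[0,0]
    E=np.array(c['extrinsics']);d=E[:3,:3]@[p[0],-p[1],-1];o=E[:3,3]
    return o+d*(z-o[2])/d[2]
RNG={'red':(((0,120,50),(8,255,255)),((172,120,50),(180,255,255)),54),'yel':(((22,120,80),(35,255,255)),None,44),'blue':(((95,120,50),(125,255,255)),None,48),'pan':(((12,100,60),(30,255,255)),None,103)}
def find(c,nm,near,W=None,R=60):
    a,b,z=RNG[nm];hsv=cv2.cvtColor(c['color'],cv2.COLOR_RGB2HSV)
    m=cv2.inRange(hsv,*a)
    if b: m|=cv2.inRange(hsv,*b)
    best=None
    for k in cv2.findContours(m,cv2.RETR_EXTERNAL,cv2.CHAIN_APPROX_NONE)[0]:
        if len(k)<12: continue
        e=cv2.fitEllipse(cv2.convexHull(k)) if len(cv2.convexHull(k))>=5 else None
        if e is None: continue
        p=ray(c,*e[0],z)
        if np.hypot(*(p[:2]-near))<R and (best is None or len(k)>best[0]): best=(len(k),p,e)
    return best
E
python3 - <<'E'
from h import *
for n in ['scene','top']:
    c=read_camera(n)
    for nm,near in [('red',(547,-299)),('yel',(401,-208)),('blue',(424,-324)),('pan',(600,-100))]:
        r=find(c,nm,near)
        if r: print(n,nm,r[0],np.round(r[1],1),np.round(np.ravel(r[2][0]+r[2][1]),1))
W=np.load('top0.npy')
x,y,z=W[...,0],W[...,1],W[...,2]
m=(abs(z-100)<6)&(np.hypot(x-600,y+100)<90);print('pan',m.sum(),[np.round((np.nanmin(q[m]),np.nanmax(q[m]),np.nanmedian(q[m])),1) for q in (x,y,z)])
for y0 in range(700,-420,-70):
    print(y0,[int(np.nanmax(np.append(z[(abs(x-x0)<35)&(abs(y-y0)<35)],-99))) for x0 in range(140,860,70)])
E
```

```text
scene red 52 [ 544.1 -303.4   54. ] [365.5 252.1  15.5  21.4]
scene yel 27 [ 400.3 -211.7   44. ] [271.2 251.3   8.8  10.7]
scene blue 44 [ 423.  -327.9   48. ] [311.2 286.8  14.3  17. ]
scene pan 140 [618.3 -53.  103. ] [333.2 156.9  31.8  62.9]
top red 50 [ 546.9 -297.6   54. ] [376.9 180.3  17.8  18.4]
top yel 28 [ 401.8 -206.8   44. ] [335.2 247.9  10.2  10.5]
top blue 38 [ 424.9 -322.2   48. ] [389.2 236.8  13.9  14.2]
pan 2247 [array([556.5, 685.4, 615.7]), array([-113.3,  -10.1,  -61.8]), array([ 95. , 105.1, 100. ])]
700 [-99, -99, -99, -99, -99, -99, -99, -99, -99, -99, -99]
630 [-99, -99, -99, -99, -99, 2, 0, -99, -99, -99, -99]
560 [4, 2, 3, 4, 4, 3, 1, -99, 98, -99, -99]
490 [3, 4, 4, 4, 4, 152, 153, 153, 231, 246, -99]
420 [4, 3, 3, 5, 4, 153, 154, 154, 239, 324, 334]
350 [4, 4, 4, 4, 45, 51, 151, 151, 3, 260, 316]
280 [4, 4, 5, 90, 91, 4, 76, 3, 4, 4, 187]
210 [5, 4, 3, 89, 89, 76, 132, 131, 5, 5, 3]
140 [6, 4, 4, 4, 5, 74, 131, 129, 3, 4, 4]
70 [17, -1, 3, 4, 4, 4, 76, 119, 4, 4, 3]
0 [17, -99, -99, 4, 4, 4, 106, 105, 105, 150, 150]
-70 [15, -99, -99, 0, 5, 5, 105, 104, 106, 161, 149]
-140 [3, -99, -99, 4, 5, 5, 100, 104, 4, 98, 96]
-210 [-99, -99, 3, 4, 47, 4, 4, 4, 5, 96, 94]
-280 [-99, 5, 6, 4, 50, 4, 57, 5, 5, 4, 160]
-350 [4, 4, 5, 5, 51, 5, 696, 5, 5, 138, 159]
```

Request:
arm_command:
  deltas:
    - {"dx":0.028,"dy":-0.034,"yaw":1.1}
    - {"dx":0.028,"dy":-0.034,"yaw":1.1}
    - {"dx":0.028,"dy":-0.034,"yaw":1.1}
    - {"dx":0.028,"dy":-0.034,"yaw":1.1}
    - {"dx":0.028,"dy":-0.034,"yaw":1.1}
    - {"dx":0.028,"dy":-0.034,"yaw":1.1}
    - {"dx":0.028,"dy":-0.034,"yaw":1.1}
    - {"dx":0.028,"dy":-0.034,"yaw":1.1}
    - {"dx":0.028,"dy":-0.034,"yaw":1.1}
    - {"dx":0.028,"dy":-0.034,"yaw":1.1}
    - {"dx":0.028,"dy":-0.034,"yaw":1.2}
    - {"dx":0.028,"dy":-0.034,"yaw":1.2}
  gripper: 0.065

```text
$.deltas[0]: bad value
```

Request:
arm_command:
  deltas:
    - {"dx":0.0054,"dy":-0.0417}
    - {"dx":0.0054,"dy":-0.0417}
    - {"dx":0.0054,"dy":-0.0417}
    - {"dx":0.0054,"dy":-0.0417}
    - {"dx":0.0054,"dy":-0.0417}
    - {"dx":0.0054,"dy":-0.0417}
    - {"dx":0.0054,"dy":-0.0417}
    - {"dx":0.0054,"dy":-0.0417}
    - {"dx":0.0054,"dy":-0.0417}
    - {"dx":0.0054,"dy":-0.0417}
    - {"dx":0.0054,"dy":-0.0417}
    - {"dx":0.0054,"dy":-0.0417}
    - {}
    - {}
    - {}

```text
$.deltas[0]: bad value
```

```bash
cat > look.py <<'E'
from h import *
import sys
s=state();print(round(s['t'],2),np.round(s['eef_pos'],1),np.round(s['tcp_rot'],3),s['opening'],np.round(s['ft_force'],1))
c=read_camera('wrist');cv2.imwrite(f'pics/{sys.argv[1]}.png',c['color'][:,:,::-1])
for nm,near in [('red',(547,-299)),('yel',(401,-208)),('blue',(424,-324)),('pan',(619,-53))]:
    r=find(c,nm,near)
    if r: print(nm,r[0],np.round(r[1],1),np.round(np.ravel(r[2][0]+r[2][1]),1))
E
python3 look.py w1
```

```text
0.2 [144.7 607.9 233.3] [-3.141 -0.     2.908] 1.0016733764623609 [ 0.2 -0.2 -0.3]
```

Request:
arm_command:
  deltas:
    - {"dx":0.028,"dy":-0.034,"dz":0,"yaw":1.1}
    - {"dx":0.028,"dy":-0.034,"dz":0,"yaw":1.1}
    - {"dx":0.028,"dy":-0.034,"dz":0,"yaw":1.1}
    - {"dx":0.028,"dy":-0.034,"dz":0,"yaw":1.1}
    - {"dx":0.028,"dy":-0.034,"dz":0,"yaw":1.1}
    - {"dx":0.028,"dy":-0.034,"dz":0,"yaw":1.1}
    - {"dx":0.028,"dy":-0.034,"dz":0,"yaw":1.1}
    - {"dx":0.028,"dy":-0.034,"dz":0,"yaw":1.1}
    - {"dx":0.028,"dy":-0.034,"dz":0,"yaw":1.1}
    - {"dx":0.028,"dy":-0.034,"dz":0,"yaw":1.1}
    - {"dx":0.028,"dy":-0.034,"dz":0,"yaw":1.2}
    - {"dx":0.028,"dy":-0.034,"dz":0,"yaw":1.2}
  gripper: 0.065

```text
t: 1.45
eef_pos: [481.7, 198.4, 233.8]
tcp_rot: [3.141, 0.0, -3.141]
ft_force: [0.3, 1.7, -0.6]
opening: 0.679
grip_force: 0.0
```

Request:
arm_command:
  deltas:
    - {"dx":0.0054,"dy":-0.0417,"dz":0,"yaw":0}
    - {"dx":0.0054,"dy":-0.0417,"dz":0,"yaw":0}
    - {"dx":0.0054,"dy":-0.0417,"dz":0,"yaw":0}
    - {"dx":0.0054,"dy":-0.0417,"dz":0,"yaw":0}
    - {"dx":0.0054,"dy":-0.0417,"dz":0,"yaw":0}
    - {"dx":0.0054,"dy":-0.0417,"dz":0,"yaw":0}
    - {"dx":0.0054,"dy":-0.0417,"dz":0,"yaw":0}
    - {"dx":0.0054,"dy":-0.0417,"dz":0,"yaw":0}
    - {"dx":0.0054,"dy":-0.0417,"dz":0,"yaw":0}
    - {"dx":0.0054,"dy":-0.0417,"dz":0,"yaw":0}
    - {"dx":0.0054,"dy":-0.0417,"dz":0,"yaw":0}
    - {"dx":0.0054,"dy":-0.0417,"dz":0,"yaw":0}
    - {"dx":0,"dy":0,"dz":0,"yaw":0}
    - {"dx":0,"dy":0,"dz":0,"yaw":0}

```text
t: 2.85
eef_pos: [545.2, -300.9, 233.1]
tcp_rot: [3.141, -0.001, 3.14]
ft_force: [0.1, 0.2, 0.0]
opening: 0.685
grip_force: 0.0
```

```bash
python3 look.py w1
```

```text
2.85 [ 545.2 -300.9  233.1] [ 3.141e+00 -1.000e-03  3.140e+00] 0.6851218768614746 [0.1 0.2 0. ]
red 117 [ 547.4 -297.6   54. ] [318.5 185.7  41.1  41.4]
yel 75 [ 403.7 -207.1   44. ] [419.   27.   25.4  28.6]
blue 98 [ 426.7 -322.5   48. ] [290.9  53.   33.3  36.2]
pan 256 [581.6 -55.1 103. ] [598.5 235.5  51.9 110.6]
```

View pics/w1.png

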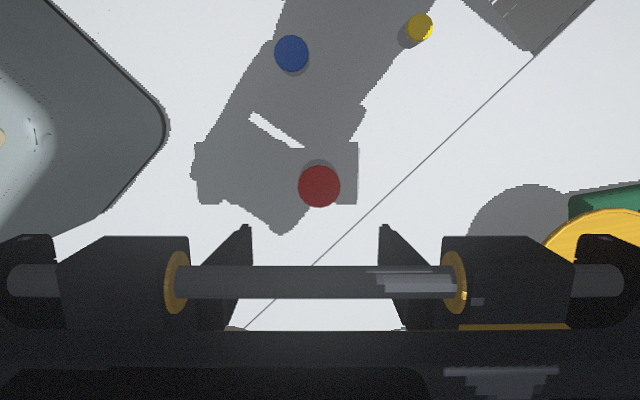

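The wrist view shows red at (318,186), centred between the fingers, blue at (291,53) and yellow at (419,27). The wrist camera agrees with the top camera to 2 mm. I'll descend and grip red.

Request:
arm_command:
  deltas:
    - {"dx":0.002,"dy":0.002,"dz":-0.03,"yaw":0}
    - {"dx":0,"dy":0,"dz":-0.035,"yaw":0}
    - {"dx":0,"dy":0,"dz":-0.035,"yaw":0}
    - {"dx":0,"dy":0,"dz":-0.035,"yaw":0}
    - {"dx":0,"dy":0,"dz":-0.03,"yaw":0}
    - {"dx":0,"dy":0,"dz":-0.02,"yaw":0}
    - {"dx":0,"dy":0,"dz":-0.01,"yaw":0}
    - {"dx":0,"dy":0,"dz":-0.006,"yaw":0}
    - {"dx":0,"dy":0,"dz":0,"yaw":0}
    - {"dx":0,"dy":0,"dz":0,"yaw":0}

```text
t: 3.9
eef_pos: [548.0, -298.4, 33.7]
tcp_rot: [-3.141, 0.001, -3.141]
ft_force: [0.3, 0.0, -1.1]
opening: 0.685
grip_force: 0.0
```

Request:
arm_command:
  deltas:
    - {"dx":0,"dy":0,"dz":0,"yaw":0}
    - {"dx":0,"dy":0,"dz":0,"yaw":0}
    - {"dx":0,"dy":0,"dz":0,"yaw":0}
    - {"dx":0,"dy":0,"dz":0,"yaw":0}
    - {"dx":0,"dy":0,"dz":0,"yaw":0}
    - {"dx":0,"dy":0,"dz":0,"yaw":0}
  gripper: 0.03

```text
t: 4.5
eef_pos: [547.6, -298.4, 33.0]
tcp_rot: [-3.142, 0.0, -3.142]
ft_force: [-0.9, -0.1, 4.4]
opening: 0.436
grip_force: 30.0
```

Request:
arm_command:
  deltas:
    - {"dx":0,"dy":0,"dz":0.02,"yaw":0}
    - {"dx":0,"dy":0,"dz":0.03,"yaw":0}
    - {"dx":0,"dy":0,"dz":0.04,"yaw":0}
    - {"dx":0,"dy":0,"dz":0.04,"yaw":0}
    - {"dx":0,"dy":0,"dz":0.03,"yaw":0}
    - {"dx":0,"dy":0,"dz":0.02,"yaw":0}
    - {"dx":0,"dy":0,"dz":0,"yaw":0}

```text
t: 5.2
eef_pos: [548.2, -298.8, 215.0]
tcp_rot: [-3.139, 0.004, -3.141]
ft_force: [0.4, -0.0, -2.4]
opening: 0.434
grip_force: 30.0
```

Run:
```python
from h import *
c=read_camera('top')
for nm,near in [('pan',(619,-50)),('blue',(424,-324)),('yel',(401,-208)),('red',(547,-299))]:
    r=find(c,nm,near)
    if r: print(nm,r[0],np.round(r[1],1),np.round(np.ravel(r[2][0]+r[2][1]),1))
W=cloud(c);x,y,z=W[...,0],W[...,1],W[...,2]
m=(abs(z-100)<6)&(np.hypot(x-620,y+50)<110);print('pan',m.sum(),[np.round((np.nanpercentile(q[m],1),np.nanpercentile(q[m],99),np.nanmedian(q[m])),1) for q in (x,y,z)])
```

```text
pan 183 [623.9 -44.2 103. ] [257.7 138.5  63.6  67. ]
pan 3384 [array([559.5, 692.5, 625.6]), array([-108.9,   21.2,  -43.9]), array([ 96.6, 104.2, 100.1])]
```

Request:
arm_command:
  deltas:
    - {"dx":0.0145,"dy":0.036,"dz":0,"yaw":0}
    - {"dx":0.0145,"dy":0.036,"dz":0,"yaw":0}
    - {"dx":0.0145,"dy":0.036,"dz":0,"yaw":0}
    - {"dx":0.0145,"dy":0.036,"dz":0,"yaw":0}
    - {"dx":0.0145,"dy":0.036,"dz":0,"yaw":0}
    - {"dx":0.0145,"dy":0.036,"dz":0,"yaw":0}
    - {"dx":0.0145,"dy":0.036,"dz":0,"yaw":0}
    - {"dx":0,"dy":0,"dz":-0.02,"yaw":0}
    - {"dx":0,"dy":0,"dz":-0.02,"yaw":0}
    - {"dx":0,"dy":0,"dz":-0.015,"yaw":0}
    - {"dx":0,"dy":0,"dz":-0.01,"yaw":0}
    - {"dx":0,"dy":0,"dz":-0.007,"yaw":0}
    - {"dx":0,"dy":0,"dz":0,"yaw":0}
    - {"dx":0,"dy":0,"dz":0,"yaw":0}
    - {"dx":0,"dy":0,"dz":0,"yaw":0}

```text
t: 6.75
eef_pos: [649.4, -46.5, 141.3]
tcp_rot: [-3.142, 0.001, 3.142]
ft_force: [-1.2, -0.6, -1.5]
opening: 0.439
grip_force: 30.0
```

```bash
python3 look.py w2
```

```text
6.75 [649.4 -46.5 141.3] [-3.142e+00  1.000e-03  3.142e+00] 0.4386714612351231 [-1.2 -0.6 -1.5]
pan 1066 [635.5 -44.3 103. ] [319.4 208.6 257.3 301.6]
```

View pics/w2.png

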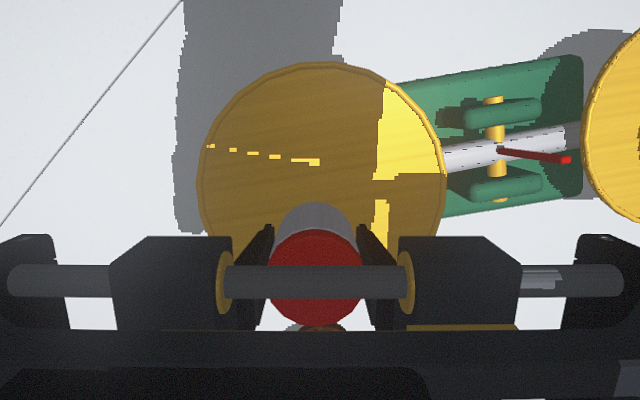

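The pan disc spans columns 197–446 and its top edge is at row 62, so its centre is near (321,186), about (623,-45). Red at (315,278) is held upright within the rim. I'll lower it the rest of the way and release.

Request:
arm_command:
  deltas:
    - {"dx":0,"dy":0,"dz":-0.004,"yaw":0}
    - {"dx":0,"dy":0,"dz":-0.0035,"yaw":0}
    - {"dx":0,"dy":0,"dz":0,"yaw":0}
    - {"dx":0,"dy":0,"dz":0,"yaw":0}

```text
t: 7.2
eef_pos: [649.0, -46.4, 133.2]
tcp_rot: [3.141, -0.0, -3.142]
ft_force: [-1.1, 0.7, -0.3]
opening: 0.437
grip_force: 30.0
```

Request:
arm_command:
  deltas:
    - {"dx":0,"dy":0,"dz":0,"yaw":0}
    - {"dx":0,"dy":0,"dz":0,"yaw":0}
    - {"dx":0,"dy":0,"dz":0,"yaw":0}
    - {"dx":0,"dy":0,"dz":0,"yaw":0}
  gripper: 0.065

```text
t: 7.6
eef_pos: [649.1, -46.4, 133.2]
tcp_rot: [3.142, 0.0, -3.142]
ft_force: [-0.0, 0.1, 0.5]
opening: 0.673
grip_force: 0.0
```

Request:
arm_command:
  deltas:
    - {"dx":0,"dy":0,"dz":0.01,"yaw":0}
    - {"dx":0,"dy":0,"dz":0.025,"yaw":0}
    - {"dx":0,"dy":0,"dz":0.035,"yaw":0}
    - {"dx":0,"dy":0,"dz":0.03,"yaw":0}
    - {"dx":-0.03,"dy":-0.02,"dz":0,"yaw":0}
    - {"dx":-0.04,"dy":-0.02,"dz":0,"yaw":0}
    - {"dx":-0.04,"dy":-0.02,"dz":0,"yaw":0}
    - {"dx":-0.035,"dy":-0.025,"dz":0,"yaw":0}
    - {"dx":-0.035,"dy":-0.025,"dz":0,"yaw":0}
    - {"dx":-0.035,"dy":-0.025,"dz":0,"yaw":0}
    - {"dx":-0.0315,"dy":-0.026,"dz":0,"yaw":0}
    - {"dx":0,"dy":0,"dz":0,"yaw":0}
    - {"dx":0,"dy":0,"dz":0,"yaw":0}
  gripper: 0.065

```text
t: 8.9
eef_pos: [402.5, -208.0, 234.0]
tcp_rot: [-3.141, 0.001, 3.14]
ft_force: [0.3, 0.1, -0.4]
opening: 0.684
grip_force: 0.0
```

```bash
python3 look.py w3
python3 - <<'E'
from h import *
c=read_camera('scene');cv2.imwrite('pics/s3.png',c['color'][:,:,::-1])
W=cloud(c);x,y,z=W[...,0],W[...,1],W[...,2]
hsv=cv2.cvtColor(c['color'],cv2.COLOR_RGB2HSV)
m=cv2.inRange(hsv,(0,120,50),(8,255,255))|cv2.inRange(hsv,(172,120,50),(180,255,255))
m=(m>0)&(np.hypot(x-650,y+46)<50);print(np.nanmedian(W[m],0),m.sum())
E
```

```text
8.9 [ 402.5 -208.   234. ] [-3.141e+00  1.000e-03  3.140e+00] 0.6844095023872655 [ 0.3  0.1 -0.4]
yel 63 [ 402.3 -206.1   44. ] [317.2 180.7  22.5  22.8]
blue 96 [ 426.1 -322.2   48. ] [200.7 205.2  27.7  31.1]
[645.71457613 -53.29958735 151.97809156] 134
```

View pics/s3.png

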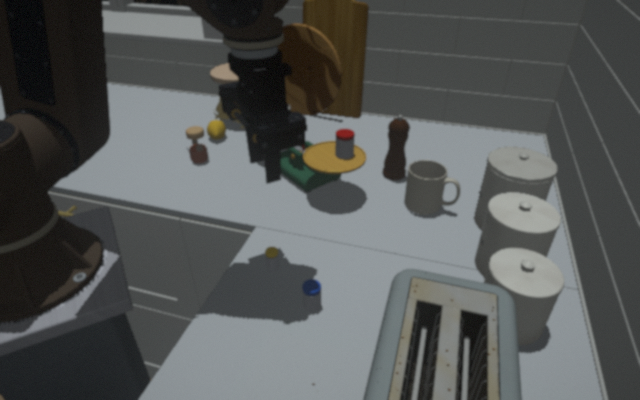

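The 200 g weight stands upright on the pan at (345,142), and yellow is right below the tool. I'll descend on yellow.

Request:
arm_command:
  deltas:
    - {"dx":0,"dy":0.001,"dz":-0.03,"yaw":0}
    - {"dx":0,"dy":0,"dz":-0.035,"yaw":0}
    - {"dx":0,"dy":0,"dz":-0.035,"yaw":0}
    - {"dx":0,"dy":0,"dz":-0.035,"yaw":0}
    - {"dx":0,"dy":0,"dz":-0.03,"yaw":0}
    - {"dx":0,"dy":0,"dz":-0.02,"yaw":0}
    - {"dx":0,"dy":0,"dz":-0.012,"yaw":0}
    - {"dx":0,"dy":0,"dz":-0.008,"yaw":0}
    - {"dx":0,"dy":0,"dz":0,"yaw":0}
    - {"dx":0,"dy":0,"dz":0,"yaw":0}

```text
t: 10.0
eef_pos: [403.0, -206.2, 28.4]
tcp_rot: [-3.142, 0.0, -3.141]
ft_force: [0.4, 0.1, 0.4]
opening: 0.682
grip_force: 0.0
```

Request:
arm_command:
  deltas:
    - {"dx":0,"dy":0,"dz":0,"yaw":0}
    - {"dx":0,"dy":0,"dz":0,"yaw":0}
    - {"dx":0,"dy":0,"dz":0,"yaw":0}
    - {"dx":0,"dy":0,"dz":0,"yaw":0}
    - {"dx":0,"dy":0,"dz":0,"yaw":0}
    - {"dx":0,"dy":0,"dz":0,"yaw":0}
    - {"dx":0,"dy":0,"dz":0,"yaw":0}
  gripper: 0.012

```text
t: 10.7
eef_pos: [402.6, -206.4, 28.2]
tcp_rot: [3.142, 0.0, -3.142]
ft_force: [0.5, 0.8, 1.9]
opening: 0.247
grip_force: 30.0
```

Request:
arm_command:
  deltas:
    - {"dx":0,"dy":0,"dz":0.02,"yaw":0}
    - {"dx":0,"dy":0,"dz":0.03,"yaw":0}
    - {"dx":0,"dy":0,"dz":0.04,"yaw":0}
    - {"dx":0,"dy":0,"dz":0.04,"yaw":0}
    - {"dx":0,"dy":0,"dz":0.03,"yaw":0}
    - {"dx":0,"dy":0,"dz":0.02,"yaw":0}
    - {"dx":0.03,"dy":0.025,"dz":0.01,"yaw":0}
    - {"dx":0.032,"dy":0.027,"dz":0,"yaw":0}
    - {"dx":0.032,"dy":0.027,"dz":0,"yaw":0}
    - {"dx":0.032,"dy":0.027,"dz":0,"yaw":0}
    - {"dx":0.032,"dy":0.027,"dz":0,"yaw":0}
    - {"dx":0.032,"dy":0.027,"dz":0,"yaw":0}
    - {"dx":0,"dy":0,"dz":0,"yaw":0}
    - {"dx":0,"dy":0,"dz":-0.03,"yaw":0}
    - {"dx":0,"dy":0,"dz":-0.025,"yaw":0}
    - {"dx":0,"dy":0,"dz":-0.02,"yaw":0}
    - {"dx":0,"dy":0,"dz":-0.008,"yaw":0}
    - {"dx":0,"dy":0,"dz":0,"yaw":0}
    - {"dx":0,"dy":0,"dz":0,"yaw":0}

```text
t: 12.6
eef_pos: [592.8, -46.6, 135.9]
tcp_rot: [-3.142, 0.001, 3.142]
ft_force: [0.5, 0.5, -0.5]
opening: 0.248
grip_force: 30.0
```

```bash
python3 look.py w4; python3 -c "
from h import *
c=read_camera('scene');cv2.imwrite('pics/s4.png',cv2.resize(c['color'][90:240,180:440,::-1],None,fx=3,fy=3))"
```

```text
12.6 [592.8 -46.6 135.9] [-3.142e+00  1.000e-03  3.142e+00] 0.24754260002449371 [ 0.5  0.5 -0.5]
pan 529 [582.4 -42.4 103. ] [323.3 217.2  86.7 210.9]
```

View pics/s4.png

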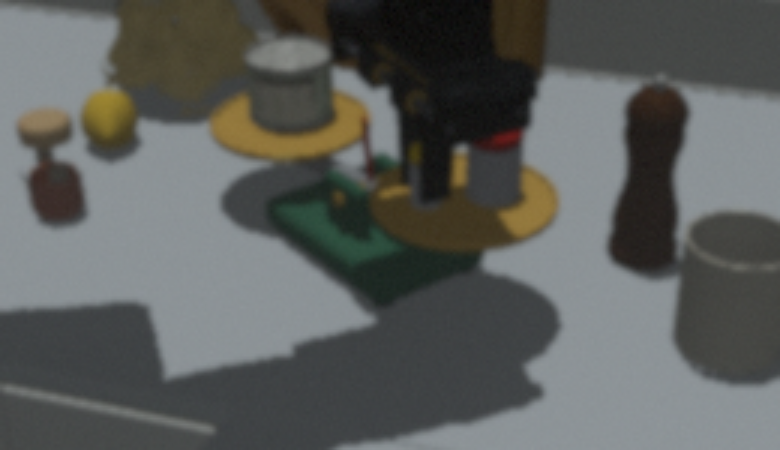

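The 50 g weight hovers inside the pan at crop (425,195), well clear of the red one at (495,170). I'll lower it and ride the pan down to level before releasing.

Request:
arm_command:
  deltas:
    - {"dx":0,"dy":0,"dz":-0.004,"yaw":0}
    - {"dx":0,"dy":0,"dz":-0.004,"yaw":0}
    - {"dx":0,"dy":0,"dz":-0.002,"yaw":0}
    - {"dx":0,"dy":0,"dz":-0.002,"yaw":0}
    - {"dx":0,"dy":0,"dz":-0.002,"yaw":0}
    - {"dx":0,"dy":0,"dz":-0.002,"yaw":0}
    - {"dx":0,"dy":0,"dz":-0.002,"yaw":0}
    - {"dx":0,"dy":0,"dz":-0.002,"yaw":0}
    - {"dx":0,"dy":0,"dz":-0.001,"yaw":0}
    - {"dx":0,"dy":0,"dz":0,"yaw":0}
    - {"dx":0,"dy":0,"dz":0,"yaw":0}
    - {"dx":0,"dy":0,"dz":0,"yaw":0}

```text
t: 13.9
eef_pos: [592.6, -46.4, 114.2]
tcp_rot: [3.141, 0.0, -3.141]
ft_force: [-0.5, -1.1, 0.6]
opening: 0.248
grip_force: 30.0
```

Request:
arm_command:
  deltas:
    - {"dx":0,"dy":0,"dz":0,"yaw":0}
    - {"dx":0,"dy":0,"dz":0,"yaw":0}
    - {"dx":0,"dy":0,"dz":0,"yaw":0}
    - {"dx":0,"dy":0,"dz":0,"yaw":0}
    - {"dx":0,"dy":0,"dz":0,"yaw":0}
  gripper: 0.05

```text
t: 14.4
eef_pos: [592.6, -46.4, 114.2]
tcp_rot: [3.142, 0.0, -3.142]
ft_force: [0.0, -0.2, 0.1]
opening: 0.518
grip_force: 0.0
```

Request:
arm_command:
  deltas:
    - {"dx":0,"dy":0,"dz":0.008,"yaw":0}
    - {"dx":0,"dy":0,"dz":0.02,"yaw":0}
    - {"dx":0,"dy":0,"dz":0.03,"yaw":0}
    - {"dx":0,"dy":0,"dz":0.04,"yaw":0}
    - {"dx":-0.03,"dy":-0.02,"dz":0.02,"yaw":0}
    - {"dx":-0.03,"dy":-0.03,"dz":0,"yaw":0}
    - {"dx":-0.03,"dy":-0.03,"dz":0,"yaw":0}
    - {"dx":-0.03,"dy":-0.03,"dz":0,"yaw":0}
    - {"dx":0,"dy":0,"dz":0,"yaw":0}
    - {"dx":0,"dy":0,"dz":0,"yaw":0}
    - {"dx":0,"dy":0,"dz":0,"yaw":0}
    - {"dx":0,"dy":0,"dz":0,"yaw":0}
    - {"dx":0,"dy":0,"dz":0,"yaw":0}
    - {"dx":0,"dy":0,"dz":0,"yaw":0}
    - {"dx":0,"dy":0,"dz":0,"yaw":0}
    - {"dx":0,"dy":0,"dz":0,"yaw":0}
    - {"dx":0,"dy":0,"dz":0,"yaw":0}

```text
t: 16.1
eef_pos: [472.6, -156.3, 232.1]
tcp_rot: [3.141, -0.0, -3.141]
ft_force: [0.2, -0.8, 0.1]
opening: 0.525
grip_force: 0.0
```

Run:
```python
from h import *
def panz():
    for n in ('scene','top'):
        c=read_camera(n);W=cloud(c);x,y,z=W[...,0],W[...,1],W[...,2]
        hsv=cv2.cvtColor(c['color'],cv2.COLOR_RGB2HSV)
        m=(cv2.inRange(hsv,(12,100,60),(30,255,255))>0)&(np.hypot(x-623,y+46)<60)&(z<112)
        t=(np.hypot(x-623,y+46)<60)&(z>112)
        print(n,state()['t'],m.sum(),np.nanmedian(z[m]),t.sum(),np.nanpercentile(z[t],[50,95]) if t.any() else '')
        b=find(c,'blue',(424,-324)); print('blue',b and np.round(b[1],1))
        if n=='scene': cv2.imwrite('pics/s5.png',cv2.resize(c['color'][90:240,180:440,::-1],None,fx=3,fy=3))
panz();panz()
```

```text
scene 16.15 742 83.86801693183929 435 [127.95305654 138.39016273]
blue [ 423.6 -326.9   48. ]
top 16.2 183 85.64898440965351 87 [139.48582447 141.67466129]
blue [ 424.9 -322.6   48. ]
scene 16.25 749 83.9896929751211 439 [127.99745081 138.44697394]
blue [ 423.8 -326.7   48. ]
top 16.3 180 85.47370439908593 89 [139.57969075 141.66746999]
blue [ 424.8 -322.4   48. ]
```

View pics/s5.png

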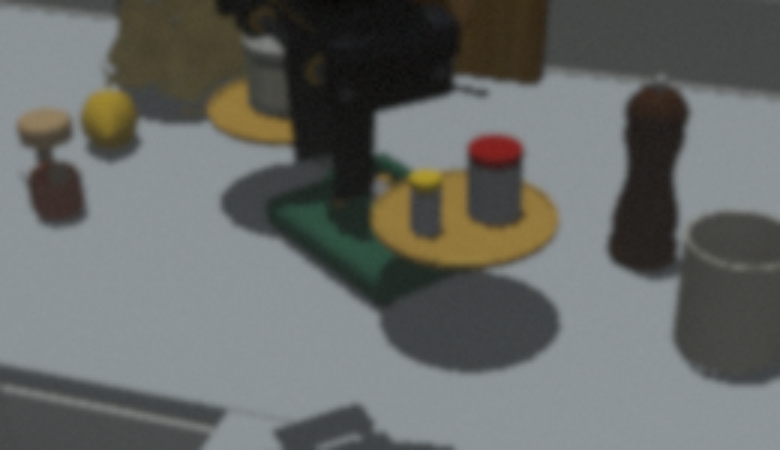

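Both weights stand upright in crop, yellow at (426,205) and red at (495,180). The pan face reads about 85.5 mm and is steady, and blue has not moved.

```bash
python3 -c "
from cell import job_done
print(job_done())"
```

```text
the job is handed in; nothing more can be done
None
```

I handed the job in at about 16 s: the 200 g and 50 g weights stand upright on the formerly empty pan, its face steady at about 85 mm (level is 86 mm), and the 100 g weight is where it was; no verdict came back.

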